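# Press down the film on a well plate

### The job

Take the sealing block with the orange grip and press down the film on the well plate: set the block flat and square across the film at the blue-tab end, press until the sprung bed gives a few millimetres, and sweep it to the other end, keeping it pressed down all the way but never hard. Then put the block down gently on its sole in the red tray and let go. Leave the blue-gripped block where it is.

Things in the scene. Friction and masses are not known exactly. Their poses are not given: they have to be found in the camera images.
- sealer_mid (a point): Centre (35 mm over its underside) of the loose sealing block, 0.2-0.3 kg, standing on its sole: white slab on black rubber, 34 mm along x, 104 along y, 18 high; on it an upright orange grip, 24 mm thick along x, 64 along y, 18 to 70 mm over the underside. Same turned half round. Take it by the grip, fingers closing along x; the grip's middle is 9 mm above this point. z up.
- film_mid (a point): Middle of the film, flat top of a white well plate, 127 mm along x, 85 along y, 59 above the bench. x points away from the end with the blue tab; z up. The plate and the aluminium plate under it sink together, level, up to 10 mm over a fixed dark base: from 2.5 N on, 0.9 N per mm (5 mm: 7 N); sprung back. Sweep the block's centre from 43 mm before the middle to 43 mm past it, block's x along this x.
- tray_in (a point): Centre of the inner floor (5 mm above the bench) of the low open red tray fixed to the bench: inside 130 mm along x and 170 mm along y, walls 5 mm thick, rim 18 mm above the bench; z is up.
- magnet_mid (a point): Centre, half-way up, of a bystander of the same shape and size as the sealing block: a heavier bare-steel magnet block with a blue grip. Not to be used or moved.
Things that resemble listed ones, but are neither listed nor needed, are in the scene too. Of the things that look like the part that bears sealer_mid, the middle-sized one is meant.

How it is judged:
On the way, in this order (a step that is already met when the one before it is completed fails the run):
1. the sealing block lies flat and square across the film (centred within 17 mm, 12 degrees) pressing with at least 3.5 N, its centre 30 to 70 mm from the film's middle on the blue-tab side (x of sealer_mid in the frame of film_mid between -0.07 and -0.03 m and y of sealer_mid in the frame of film_mid between -0.017 and 0.017 m and angle between the x axis of sealer_mid and the x axis of film_mid, either way round below 0.21 rad and angle between sealer_mid's own z axis and vertical below 0.15 rad and contact force between sealer and bed above 3.5 N), for 0.1 s.
2. the sealing block lies flat and square across the film (centred within 17 mm, 12 degrees) pressing with at least 3.5 N, its centre 10 to 28 mm short of the middle (x of sealer_mid in the frame of film_mid between -0.028 and -0.01 m and y of sealer_mid in the frame of film_mid between -0.017 and 0.017 m and angle between the x axis of sealer_mid and the x axis of film_mid, either way round below 0.21 rad and angle between sealer_mid's own z axis and vertical below 0.15 rad and contact force between sealer and bed above 3.5 N), for 0.03 s.
3. the sealing block lies flat and square across the film (centred within 17 mm, 12 degrees) pressing with at least 3.5 N, its centre within 10 mm of the middle (x of sealer_mid in the frame of film_mid between -0.01 and 0.01 m and y of sealer_mid in the frame of film_mid between -0.017 and 0.017 m and angle between the x axis of sealer_mid and the x axis of film_mid, either way round below 0.21 rad and angle between sealer_mid's own z axis and vertical below 0.15 rad and contact force between sealer and bed above 3.5 N), for 0.03 s.
4. the sealing block lies flat and square across the film (centred within 17 mm, 12 degrees) pressing with at least 3.5 N, its centre 10 to 28 mm past the middle (x of sealer_mid in the frame of film_mid between 0.01 and 0.028 m and y of sealer_mid in the frame of film_mid between -0.017 and 0.017 m and angle between the x axis of sealer_mid and the x axis of film_mid, either way round below 0.21 rad and angle between sealer_mid's own z axis and vertical below 0.15 rad and contact force between sealer and bed above 3.5 N), for 0.03 s.
5. the sealing block lies flat and square across the film (centred within 17 mm, 12 degrees) pressing with at least 3.5 N, its centre 30 to 70 mm past the middle (x of sealer_mid in the frame of film_mid between 0.03 and 0.07 m and y of sealer_mid in the frame of film_mid between -0.017 and 0.017 m and angle between the x axis of sealer_mid and the x axis of film_mid, either way round below 0.21 rad and angle between sealer_mid's own z axis and vertical below 0.15 rad and contact force between sealer and bed above 3.5 N), for 0.1 s.
At the end, for the whole second after the job is handed in: The sealing block stands on its sole on the floor of the red tray, its centre within 50 mm (tray's x) and 70 mm (tray's y) of the tray's centre, upright within 10 degrees, let go and at rest (x of sealer_mid in the frame of tray_in between -0.05 and 0.05 m and y of sealer_mid in the frame of tray_in between -0.07 and 0.07 m and z of sealer_mid in the frame of tray_in below 0.041 m and angle between sealer_mid's own z axis and vertical below 0.17 rad and linear speed of sealer below 0.02 m/s and contact force between the fingers and sealer below 0.1 N); the robot touches nothing.
It fails at once if the sealing block drives the bed hard onto its stop (within 0.5 mm of it, with more than 18 N) (height (world z) of film_mid below 0.0495 m and contact force between sealer and bed above 18 N).
It fails at once if the block with the blue grip is moved by more than 20 mm (distance of magnet_mid from where it was at the start of the episode above 0.02 m).
It fails at once if the sealing block is dropped or slammed into the tray (faster than 0.4 m/s just over its floor, as after a fall of 8 mm or more) (horizontal distance between sealer_mid and tray_in below 0.09 m and z of sealer_mid in the frame of tray_in below 0.055 m and linear speed of sealer above 0.4 m/s).
It also fails if it takes over 58 s, if anything falls off the work surface, if the arm or the gripper's body presses on something with over 40 N, if the wrist force passes 120 N, or if a joint passes its speed limit or range.

### The arm

A 7-joint arm with a two-finger parallel gripper is mounted at the origin on the work surface. World frame = base frame: x ahead of the robot, y to its left, z up, the work surface at z = 0. Lengths are in m, angles in rad, forces in N, time in s.
With the tool pointing down it reaches from about 0.4 to 0.925 m from the base axis. Payload 4.1 kg.
Tool frame: the origin (TCP) lies at the very end of the fingers, on their centre line; the grasp point (between the pads) lies 19 mm behind it (r.grasp_offset is the distance from the TCP to the grasp point, in m); y points along the fingers, x is the direction in which the jaws open and shut, and the axes are right-handed (so a half turn about y gives the same grasp; the last joint's range is limited). The gripper opens to 85 mm and grips with 20 to 120 N. Pads are 22 mm wide; open, the fingers measure 114 mm over their backs; the gripper's body (76 mm by 85 mm) begins 54 mm behind the grasp point. The pads swing forward as they close: fully open they stand 13 mm farther back than shut.
Start: joints at [-1.209, 0.398, 0.045, 1.537, -0.019, 1.207, -0.051], TCP at [0.289, 0.582, 0.231] pointing down, gripper open.
Joint ranges: [-2.82, 2.82], [-0.49, 2.23], [-1.37, 1.46], [0, 2.46], [-1.36, 4.5], [0.23, 2], [-2.94, 2.94]. Speed limits (rad/s): [2.57, 2.57, 3.14, 3.14, 3.14, 3.14, 3.14].

### API

Orientations are given as a unit quaternion [x, y, z, w].
In Python, from rig import readout, viewer, order, r gives the robot as it stands. The module is installed in compiled form; this text tells all that it offers.
- The arm moves only by the tool jog_arm, never from a script. Its argument "increments" is a list of rows, each an object with "xyz": the shift along the tool's x, y, z in mm, a list of three; "twist": the turn about the tool's y in degrees. A call has 1 to 12 rows; each row is the pose to reach, as a shift and turn from the pose commanded when the call began, along the tool's axes at that moment; what a row does not reach only later rows make up. A row lasts 1/10 s, in which the tool goes at most 50 mm and 8.59 degrees, less where a joint would pass 70% of its speed; a pose out of reach is approached as far as the arm can. A call with a gripper value outside its range is refused whole. "hand" is the closure, from -1 (fully open) to 1 (shut), set as the call begins (left out, the last holds). The fingers move at their own pace and stop on an object; "force" is the grip in N (left out, the last holds). Time passes only in rows, so rows that repeat a pose let the fingers close. It gives the time, the measured TCP pose, the force and the opening at its end, in the units of the state.
- readout.read_state(): the state, without advancing time (a new reading comes with each control period).
- viewer.grab_frame(name): name is "scene" or "top"; returns the picture (480x640x3 uint8, red, green, blue); there is no depth.
- viewer.camera_params(name): a dict with "vertical_fov" (degrees; the focal length in pixels is half the picture's height over the tangent of half this angle, whatever the lens; pixels are square), "cx", "cy" (the principal point, pixels), "k1" (the pictures are not rectified: a ray, as slopes to the right and down, at radius r is drawn at 1 + k1 r^2 times it, then the intrinsics apply), "R" (3x3) and "t" (3): a world point X has camera coordinates R X + t. Camera axes: x right, y down, z forward; pixel columns grow to the right and rows downward; lengths in m; the calibration is good to about 2 mm. A picture is of the moment at which its call begins. camera_params takes no time and is no camera call.
- order.job_done(): hands the job in, once; it reports no verdict.
The state is a dict: "t": time; "joints": joint angles; "dq": joint speeds; "joint_efforts": joint torques, N m; "tcp_pos": TCP position; "ee_rot": TCP orientation; "ft_force": force on the tool from outside, world axes, zero at the start; "wrist_torque": the same for the moment, N m; "width": finger opening in m.
Only numpy, scipy, OpenCV 4.12 (cv2) and the standard library are available. Lean on these libraries where they do the work, as an engineer would, in place of code of your own. Each camera call takes 0.05 s, during which the arm holds its last target.

## Working session

There is one attempt and no reset: what is moved stays moved. The work goes in short steps, Python scripts to look and compute and a tool call to move; the robot and the scene stay as the last step left them, time stands still between calls to the robot, and variables do not carry over. Pictures are saved under pics/ and viewed, and the job is handed in when it is done.

Besides the shell and the picture viewer there is one more tool, called after "Emit:" as name(argument=value, ...) on one line, values as JSON. jog_arm: Moves the arm, as the interface text tells. Its arguments: {"type":"object","properties":{"increments":{"type":"array"},"hand":{"type":"number"},"force":{"type":"number"}},"required":["increments"]}

```bash
mkdir -p pics; python3 - <<'E'
from rig import readout, viewer, order, r
import cv2
s=readout.read_state(); print(s)
for n in("scene","top"):
    im=viewer.grab_frame(n); cv2.imwrite(f"pics/{n}0.png",im[:,:,::-1]); print(n,viewer.camera_params(n))
print(r.grasp_offset)
E
```

```text
{'t': 0.0, 'joints': array([-1.20902635,  0.39917833,  0.04501925,  1.53786175, -0.01871318,
        1.20689284, -0.05070628]), 'dq': array([-0.00147957,  0.00074998,  0.00030671, -0.00106167,  0.00057212,
       -0.00041269,  0.00010543]), 'joint_efforts': array([ 1.28003721e-04, -4.75123858e+01,  1.36501215e+00, -2.54208666e+01,
        1.17789672e-02,  9.75748961e-03, -8.78846777e-06]), 'tcp_pos': array([0.28870576, 0.58166899, 0.23028011]), 'ee_rot': array([ 0.60133511,  0.37209329, -0.37320161, -0.60055243]), 'ft_force': array([-0.2442985 , -0.43129673, -0.07803047]), 'wrist_torque': array([-0.00224638, -0.00763588, -0.00338907]), 'width': 0.0851925410978075}
scene {'vertical_fov': 45.69844348237584, 'cx': 323.59850883750585, 'cy': 239.73788594417468, 'k1': -0.06479138909161698, 'R': array([[-0.71971911,  0.69413511, -0.01344824],
       [ 0.4835107 ,  0.48724291, -0.72719444],
       [-0.49821863, -0.5298781 , -0.68629978]]), 't': array([ 0.39086712, -0.20770508,  1.25477461])}
top {'vertical_fov': 57.86946344637338, 'cx': 323.07120932179686, 'cy': 238.24810480185639, 'k1': -0.05452210460367548, 'R': array([[ 0.02398174, -0.99926857, -0.02978579],
       [-0.99882099, -0.0226918 , -0.04291521],
       [ 0.04220793,  0.03077985, -0.99863461]]), 't': array([0.00947873, 0.51715497, 0.80031137])}
0.0187
```

View pics/scene0.png

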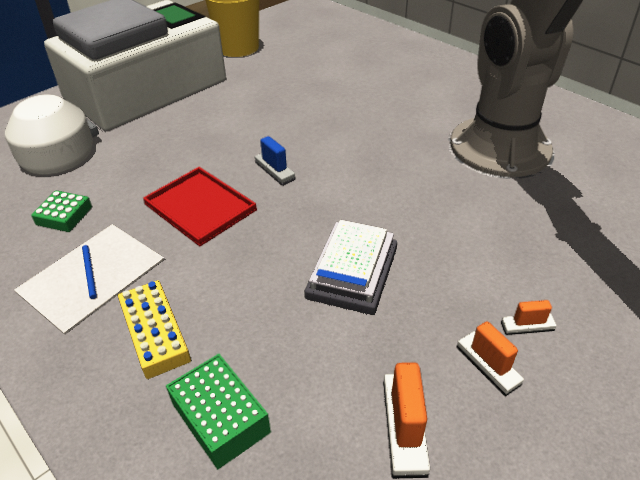

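View pics/top0.png

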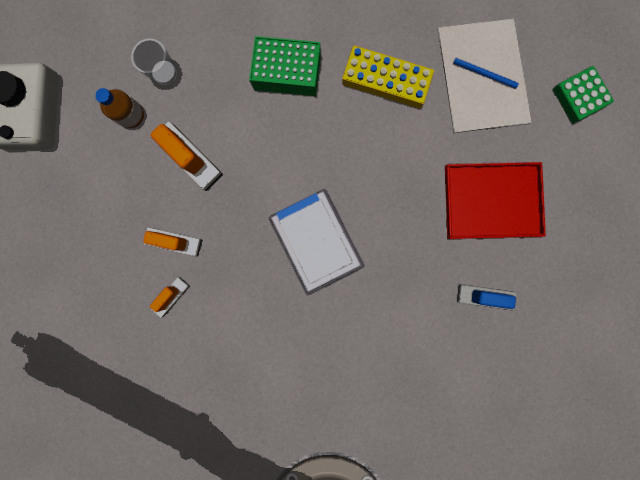

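The scene shows three orange-gripped blocks. The middle-sized one is at about (490,355) in scene and (172,241) in top. The plate has its blue tab at (298,207) in top. The red tray is at (495,200) and the blue-gripped magnet at (488,298). I'll enlarge these regions for measurement.

```bash
python3 - <<'E'
import cv2,numpy as np
t=cv2.imread("pics/top0.png");s=cv2.imread("pics/scene0.png")
def crop(im,x,y,w,h,f,n):
    c=cv2.resize(im[y:y+h,x:x+w],None,fx=f,fy=f,interpolation=cv2.INTER_CUBIC)
    for k in range(0,w,10): cv2.putText(c,str(x+k),(k*f,8),0,.3,(0,0,255),1) if k%20==0 else 0; cv2.line(c,(k*f,0),(k*f,4),(0,255,0),1)
    for k in range(0,h,10): cv2.putText(c,str(y+k),(0,k*f+4),0,.3,(0,0,255),1); 
    return c
a=crop(t,135,220,75,50,8,'');b=crop(s,450,310,80,85,7,'')
cv2.imwrite("pics/ct_block.png",a);cv2.imwrite("pics/cs_block.png",b)
cv2.imwrite("pics/ct_plate.png",crop(t,260,180,110,120,5,''))
cv2.imwrite("pics/cs_plate.png",crop(s,295,210,110,110,5,''))
E
```

```text
(no output)
```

View pics/ct_block.png

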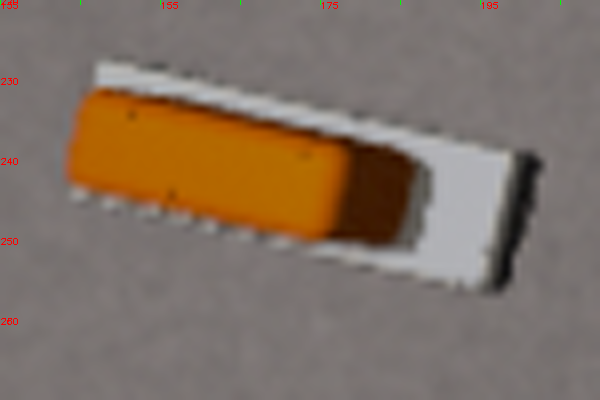

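View pics/cs_block.png

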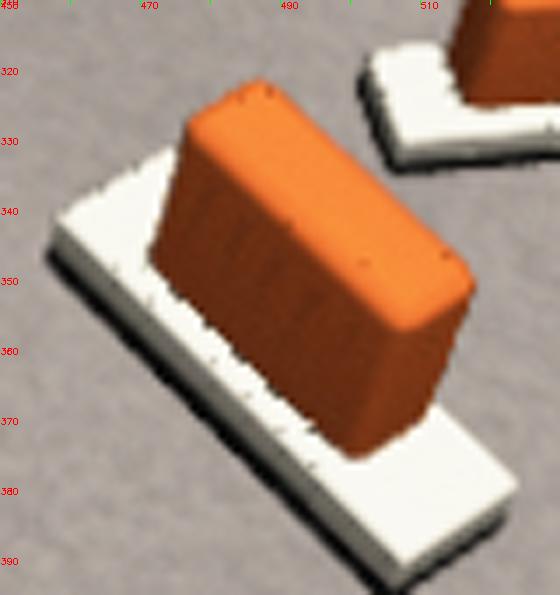

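View pics/ct_plate.png

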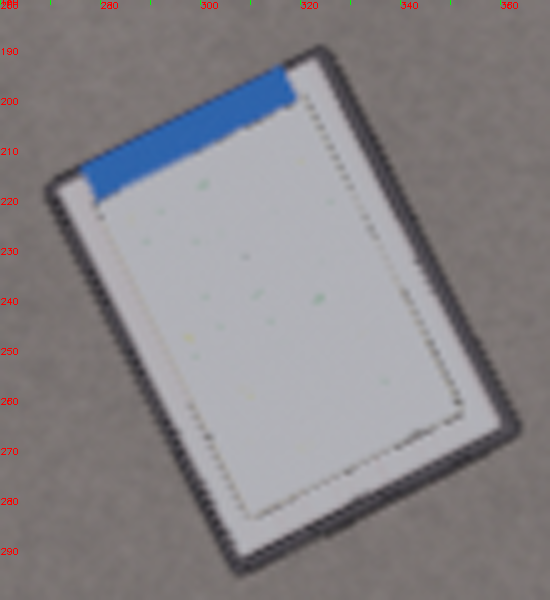

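View pics/cs_plate.png

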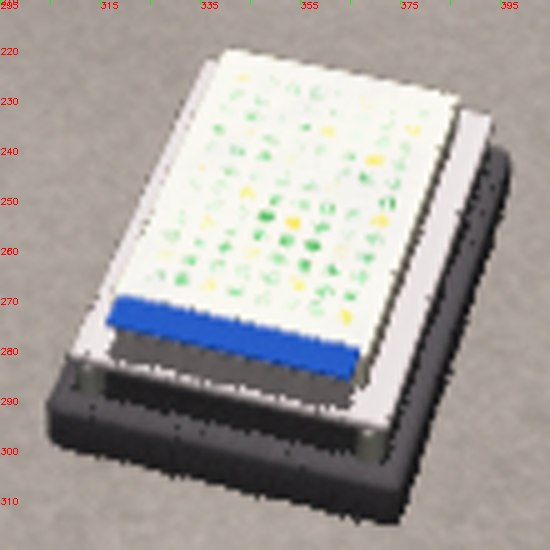

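```bash
cat > h.py <<'E'
import numpy as np, cv2
from scipy.optimize import least_squares
from rig import viewer
P={n:viewer.camera_params(n) for n in("scene","top")}
def proj(n,X):
    p=P[n];X=np.atleast_2d(X)@p['R'].T+p['t'];u=X[:,:2]/X[:,2:]
    f=240/np.tan(np.radians(p['vertical_fov']/2));u=u*(1+p['k1']*(u**2).sum(1,keepdims=True))
    return u*f+[p['cx'],p['cy']]
def tri(a,b,**k):
    g=lambda X:np.r_[(proj('top',X)-a)[0],(proj('scene',X)-b)[0]]
    s=least_squares(g,[.5,0,.05]);return s.x,np.abs(s.fun).max()
def fitbox(obs,x0,zfree=True):
    # obs: list of (cam, local xyz, pixel)
    def g(q):
        c,s=np.cos(q[3]),np.sin(q[3]);o=[]
        for n,l,uv in obs:
            X=[q[0]+c*l[0]-s*l[1],q[1]+s*l[0]+c*l[1],q[2]+l[2]];o+=list((proj(n,X)-uv)[0])
        return o
    s=least_squares(g,x0,loss='soft_l1');return s.x,np.array(s.fun).reshape(-1,2)
E
python3 - <<'E'
from h import *
np.set_printoptions(precision=4,suppress=True)
G={'TL':((146.3,231.5),(507.4,357.4)),'BL':((143.5,242.8),(517.9,350)),'BR':((175.6,250),(487.9,321.4)),'TR':((178.8,237.8),(476.9,327.9))}
for k,v in G.items(): print('grip',k,*tri(*v))
S={'TL':((146.9,228.1),(507.9,391.4)),'TR':((199,238.8),(457.9,341.1))}
for k,v in S.items(): print('slab',k,*tri(*v))
F={'tL':((276.4,213),(365.4,286)),'tR':((316.6,193),(316.6,275)),'fL':((310,283.6),(386.6,229)),'fR':((352.4,262),(340,219.6))}
f={k:tri(*v) for k,v in F.items()}
for k,v in f.items(): print('film',k,*v)
loc={'TL':(1,1),'BL':(-1,1),'BR':(-1,-1),'TR':(1,-1)}
obs=[]
for k,v in G.items():
    for n,uv in zip(('top','scene'),v): obs.append((n,(loc[k][0]*.012,loc[k][1]*.032,.035),uv))
for k,v in S.items():
    for n,uv in zip(('top','scene'),v): obs.append((n,(loc[k][0]*.017,loc[k][1]*.052,-.017),uv))
obs.append(('top',(-.017,-.052,-.017),(196.2,256.2)));obs.append(('scene',(-.017,.052,-.017),(524,379.3)))
q,res=fitbox(obs,[.45,.25,.035,0]);print('block',q,np.degrees(q[3]));print(res.round(1).tolist())
# film local x away from tab => world -x dir
obs=[]
L={'tL':(-.0635,.0425),'tR':(-.0635,-.0425),'fL':(.0635,.0425),'fR':(.0635,-.0425)}
# facing -x: local y is world -y ; tL is +y world -> local y -
for k,v in F.items():
    for n,uv in zip(('top','scene'),v): obs.append((n,(L[k][0],-L[k][1],0),uv))
q,res=fitbox(obs,[.45,.0,.059,3]);print('film',q,np.degrees(q[3]));print(res.round(1).tolist())
E
```

```text
grip TL [0.5185 0.3378 0.0632] 0.6944581446942379
grip BL [0.4982 0.3416 0.0641] 0.6272940533156088
grip BR [0.4863 0.2828 0.0644] 0.9973989784990636
grip TR [0.5077 0.2782 0.0645] 1.2377178560008133
slab TL [0.5283 0.3588 0.0121] 0.12754395372809313
slab TR [0.5095 0.2565 0.0144] 0.5196133392330466
film tL [0.5563 0.1058 0.0565] 1.0990470711325315
film tR [0.5936 0.0351 0.0559] 1.048704839006632
film fL [0.4337 0.0421 0.0563] 0.6228733249705556
film fR [ 0.4734 -0.0315  0.0566] 0.6942837851601666
block [ 0.5026  0.3101  0.0294 -0.1799] -10.304794502422341
[[-1.8, -0.4], [-0.2, 1.0], [-1.9, 1.4], [1.4, 0.2], [0.1, 1.5], [-1.7, -1.1], [-0.2, 0.5], [-2.6, -0.1], [0.1, -0.1], [-0.6, -0.2], [0.2, 0.2], [-1.3, 0.8], [-0.8, 0.4], [-0.1, 0.1]]
film [0.5124 0.0371 0.056  3.6296] 207.96302846112437
[[-0.3, 5.3], [1.7, -2.9], [2.3, 3.8], [-1.1, -3.7], [-2.0, -1.1], [-0.4, 1.6], [-1.3, -1.1], [-1.3, 1.3]]
```

```bash
python3 - <<'E'
import cv2,numpy as np
t=cv2.imread("pics/top0.png");s=cv2.imread("pics/scene0.png")
cv2.imwrite("pics/ct_tray.png",cv2.resize(t[150:320,430:560],None,fx=4,fy=3.5,interpolation=cv2.INTER_CUBIC)[:600])
cv2.imwrite("pics/cs_tray.png",cv2.resize(s[160:250,135:265],None,fx=6,fy=6,interpolation=cv2.INTER_CUBIC))
E
```

```text
(no output)
```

View pics/ct_tray.png

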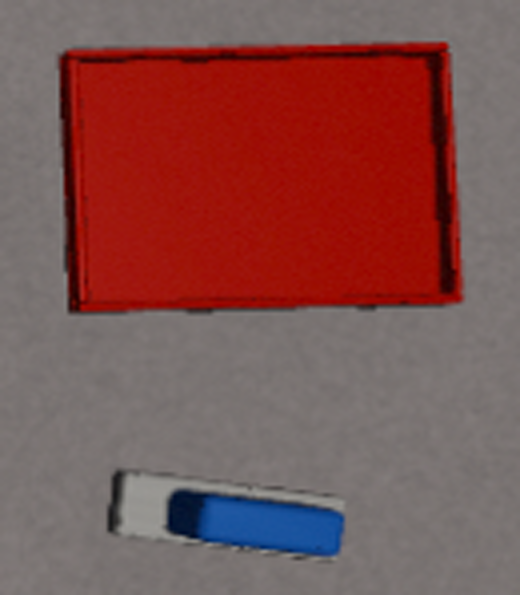

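View pics/cs_tray.png

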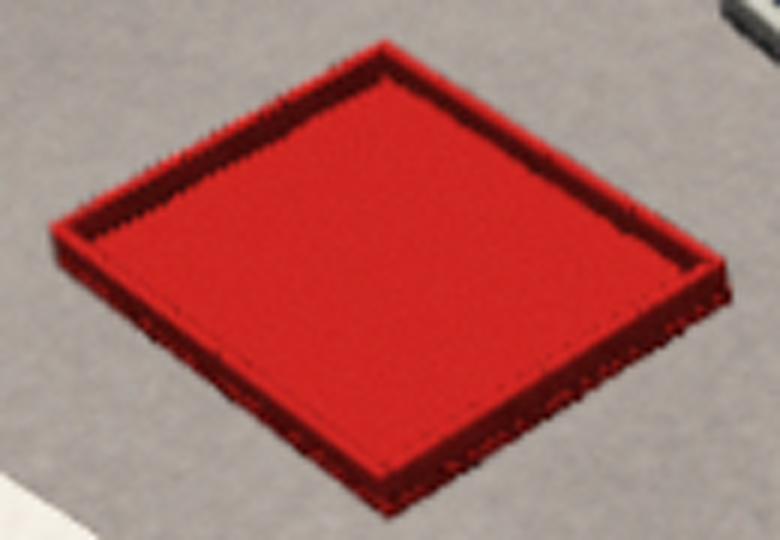

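```bash
python3 - <<'E'
from h import *
np.set_printoptions(precision=4,suppress=True)
h=-.44
T={'TL':((447.5,165),(199.2,240.3)),'TR':((541.7,162.6),(143.7,198.3)),'BR':((545.2,235.7),(199.2,166.7)),'BL':((449.5,238),(255.8,203.7))}
t=[]
for k,v in T.items():
    X,e=tri(np.array(v[0])+h,np.array(v[1])+h);t.append(X);print(k,X,e)
print('tray',np.mean(t,0), 'xdir',np.degrees(np.arctan2(*((t[0]+t[1]-t[2]-t[3])[[1,0]]))), np.linalg.norm(t[0]-t[1]),np.linalg.norm(t[0]-t[3]))
G={'TL':((146.3,231.5),(507.4,357.4)),'BL':((143.5,242.8),(517.9,350)),'BR':((175.6,250),(487.9,321.4)),'TR':((178.8,237.8),(476.9,327.9))}
g=np.array([tri(np.array(v[0])+h,np.array(v[1])+h)[0] for v in G.values()]);print('grip top',g.mean(0))
F={'fL':((310,283.6),(386.6,229)),'fR':((352.4,262),(340,219.6))}
f=np.array([tri(np.array(v[0])+h,np.array(v[1])+h)[0] for v in F.values()]);m=f.mean(0);print('film far',m,'mid',m[:2]+.0635*np.array([np.cos(np.radians(28.2)),np.sin(np.radians(28.2))]))
# single-view with nominal height: ray at z
def atz(n,uv,z):
    return least_squares(lambda q:(proj(n,[q[0],q[1],z])-(np.array(uv)+h))[0],[.5,0]).x
for i,n in enumerate(('top','scene')):
    print(n,'grip',np.mean([atz(n,v[i],.07) for v in G.values()],0),'far',np.mean([atz(n,v[i],.059) for v in F.values()],0),'tray',np.mean([atz(n,v[i],.018) for v in T.values()],0))
# magnet: grip top center
print('magnet',atz('top',(430+265/4,150+525/3.5),.07))
from rig import readout
from scipy.spatial.transform import Rotation as R
s=readout.read_state();print(R.from_quat(s['ee_rot']).as_matrix(),s['tcp_pos'],s['t'])
E
```

```text
TL [ 0.6589 -0.2064  0.0143] 0.6840798726469473
TR [ 0.668  -0.3838  0.0153] 0.5444498026112683
BR [ 0.5309 -0.389   0.018 ] 0.404160415866869
BL [ 0.5226 -0.2111  0.0171] 0.377011190223584
tray [ 0.5951 -0.2976  0.0162] xdir 2.0565738439789816 0.1776741834175578 0.136420289573721
grip top [0.5037 0.3099 0.0659]
film far [0.4547 0.0057 0.0584] mid [0.5106 0.0358]
top grip [0.5046 0.3069] far [0.4552 0.0052] tray [ 0.5954 -0.2976]
scene grip [0.506  0.3116] far [0.4546 0.0067] tray [ 0.5956 -0.2946]
magnet [ 0.4155 -0.28  ]
[[ 0.4446 -0.0007 -0.8958]
 [ 0.8958 -0.0016  0.4446]
 [-0.0017 -1.     -0.0001]] [0.2888 0.5817 0.2304] 0.1
```

Block centre is (0.505, 0.310) with its x heading at −10.3°. Film middle is (0.511, 0.036) with heading 208°. Tray centre is (0.595, −0.297) with heading 2°. Measured heights agree with the text within 2–4 mm. I'm moving above the block now.

Emit:
jog_arm(increments=[{"xyz": [-6, 0, -14], "twist": 3}, {"xyz": [-18, 0, -40], "twist": 9}, {"xyz": [-33, 0, -70], "twist": 16}, {"xyz": [-50, 0, -106], "twist": 24}, {"xyz": [-67, 0, -142], "twist": 32}, {"xyz": [-84, 0, -178], "twist": 40}, {"xyz": [-101, 0, -214], "twist": 48}, {"xyz": [-116, 0, -248], "twist": 56}, {"xyz": [-130, 0, -278], "twist": 64}, {"xyz": [-140, 0, -300], "twist": 70}, {"xyz": [-147, 0, -314], "twist": 74}, {"xyz": [-147, 0, -314], "twist": 74}], hand=-1, force=60)

```text
t: 1.3
tcp_pos: [0.5069, 0.3066, 0.2314]
ee_rot: [0.705, -0.066, 0.067, -0.703]
ft_force: [0.1, -0.5, 0.3]
width: 0.0851
```

```bash
cat > st.py <<'E'
from rig import readout
import numpy as np
from scipy.spatial.transform import Rotation as R
np.set_printoptions(precision=4,suppress=True)
def st():
    s=readout.read_state();M=R.from_quat(s['ee_rot']).as_matrix()
    print('t',s['t'],'tcp',s['tcp_pos'],'head',np.degrees(np.arctan2(M[1,0],M[0,0])),'f',s['ft_force'],'w',s['width'],'q7',s['joints'][6],'ydown',M[2,1])
    return s,M
E
python3 - <<'E'
from st import *
s,M=st()
print((M.T@(np.array([.505,.310,.2])-s['tcp_pos'])*1000))
import cv2
from rig import viewer
cv2.imwrite("pics/s1.png",viewer.grab_frame("scene")[:,:,::-1])
E
```

```text
t 1.3 tcp [0.5069 0.3066 0.2314] head -10.850095986636575 f [ 0.1292 -0.5129  0.3089] w 0.08510332863834807 q7 -0.687245160713533 ydown -0.9999978221779688
[-2.5967 31.3916  3.0684]
```

View pics/s1.png

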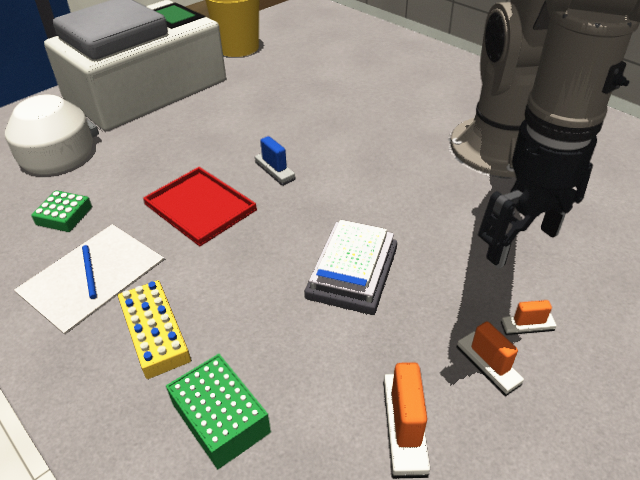

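The gripper, at about (530,220), hovers over the middle block with its jaws along the block's x. Descending.

Emit:
jog_arm(increments=[{"xyz": [-1, 12, 1], "twist": 0}, {"xyz": [-2, 35, 2], "twist": -0.5}, {"xyz": [-3, 60, 3], "twist": -0.5}, {"xyz": [-3, 85, 3], "twist": -0.5}, {"xyz": [-3, 110, 3], "twist": -0.5}, {"xyz": [-3, 132, 3], "twist": -0.5}, {"xyz": [-3, 152, 3], "twist": -0.5}, {"xyz": [-3, 170, 3], "twist": -0.5}, {"xyz": [-3, 185, 3], "twist": -0.5}, {"xyz": [-3, 195, 3], "twist": -0.5}, {"xyz": [-3, 200, 3], "twist": -0.5}, {"xyz": [-3, 200, 3], "twist": -0.5}])

```text
t: 2.55
tcp_pos: [0.5021, 0.3146, 0.0308]
ee_rot: [0.705, -0.061, 0.061, -0.704]
ft_force: [0.8, 0.2, 0.1]
width: 0.0856
```

```bash
python3 - <<'E'
from st import *
s,M=st()
import cv2
from rig import viewer
im=viewer.grab_frame("scene")[:,:,::-1]
cv2.imwrite("pics/s2.png",cv2.resize(im[220:420,420:600],None,fx=3,fy=3))
E
```

```text
t 2.55 tcp [0.5021 0.3146 0.0308] head -9.872052443547743 f [0.8345 0.2363 0.079 ] w 0.08558039733902639 q7 -0.5968276529132821 ydown -0.9999997431810999
```

View pics/s2.png

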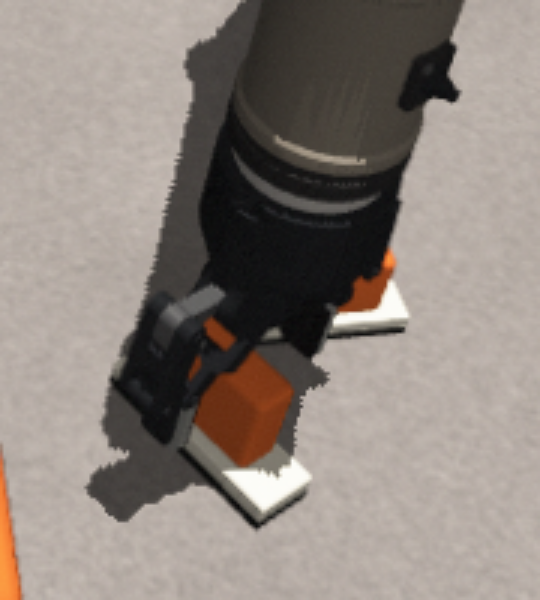

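```bash
python3 - <<'E'
from st import *
from h import *
s,M=st()
im=viewer.grab_frame("scene")[:,:,::-1].copy()
top=viewer.grab_frame("top")[:,:,::-1].copy()
c=s['tcp_pos']
for n,I in(('scene',im),('top',top)):
  for p,col in((c,(0,255,0)),(c+.043*M[:,0],(255,255,0)),(c-.043*M[:,0],(255,255,0)),(np.array([.505,.31,.07]),(255,0,255))):
    u=proj(n,p)[0];cv2.circle(I,tuple(int(round(v)) for v in u),2,col,-1)
cv2.imwrite("pics/s3.png",np.hstack([cv2.resize(im[260:410,440:570],None,fx=3,fy=3),cv2.resize(top[190:340,100:230],None,fx=3,fy=3)]))
E
```

```text
t 2.6 tcp [0.5027 0.3147 0.0315] head -9.88344950553955 f [ 0.3802 -0.0605 -0.141 ] w 0.08534169359189145 q7 -0.5968265437163349 ydown -0.9999998588605309
```

View pics/s3.png

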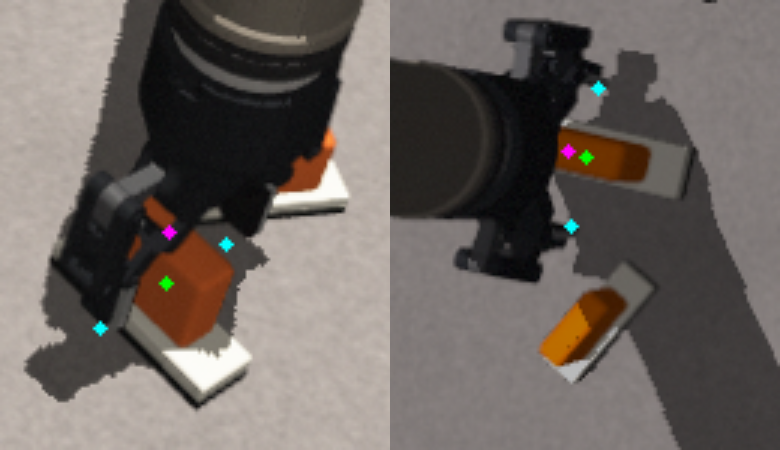

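Emit:
jog_arm(increments=[{"xyz": [2, 1, -2], "twist": 0.4}, {"xyz": [3, 1, -4], "twist": 0.4}, {"xyz": [3, 1, -4], "twist": 0.4}, {"xyz": [3, 1, -4], "twist": 0.4}])

```text
t: 3.1
tcp_pos: [0.5049, 0.3099, 0.0305]
ee_rot: [-0.704, 0.064, -0.064, 0.704]
ft_force: [-0.2, 0.9, 0.8]
width: 0.0849
```

Emit:
jog_arm(increments=[{"xyz": [0, 0, 0], "twist": 0}, {"xyz": [0, 0, 0], "twist": 0}, {"xyz": [0, 0, 0], "twist": 0}, {"xyz": [0, 0, 0], "twist": 0}, {"xyz": [0, 0, 0], "twist": 0}, {"xyz": [0, 0, 0], "twist": 0}, {"xyz": [0, 0, 0], "twist": 0}, {"xyz": [0, 0, 0], "twist": 0}, {"xyz": [0, 0, 0], "twist": 0}, {"xyz": [0, 0, 0], "twist": 0}], hand=1, force=70)

```text
t: 4.1
tcp_pos: [0.5049, 0.3102, 0.0304]
ee_rot: [-0.704, 0.063, -0.064, 0.704]
ft_force: [0.1, 0.3, 0.8]
width: 0.0232
```

```bash
python3 - <<'E'
from st import *
st()
E
```

```text
t 4.1 tcp [0.5049 0.3102 0.0304] head -10.297655195774334 f [0.1231 0.3362 0.7666] w 0.02316747008842381 q7 -0.5936220427766083 ydown -0.999999889212683
```

The fingers stopped on the grip at 23 mm. Lifting.

Emit:
jog_arm(increments=[{"xyz": [0, -3, 0], "twist": 0}, {"xyz": [0, -10, 0], "twist": 0}, {"xyz": [0, -22, 0], "twist": 0}, {"xyz": [0, -36, 0], "twist": 0}, {"xyz": [0, -52, 0], "twist": 0}, {"xyz": [0, -70, 0], "twist": 0}, {"xyz": [0, -88, 0], "twist": 0}, {"xyz": [0, -105, 0], "twist": 0}, {"xyz": [0, -118, 0], "twist": 0}, {"xyz": [0, -126, 0], "twist": 0}, {"xyz": [0, -130, 0], "twist": 0}, {"xyz": [0, -130, 0], "twist": 0}])

```text
t: 5.3
tcp_pos: [0.5048, 0.3101, 0.1606]
ee_rot: [-0.704, 0.063, -0.064, 0.704]
ft_force: [0.2, 0.2, -2.5]
width: 0.0231
```

```bash
python3 - <<'E'
from st import *
from h import *
s,M=st()
im=viewer.grab_frame("scene")[:,:,::-1].copy()
cv2.imwrite("pics/s4.png",cv2.resize(im[160:400,400:600],None,fx=2.5,fy=2.5))
a=np.radians(28.2);d=np.array([np.cos(a),np.sin(a),0])
tgt=np.array([.5106,.0358,.160])+.046*d
print('delta tool mm',M.T@(tgt-s['tcp_pos'])*1000)
E
```

```text
t 5.3 tcp [0.5048 0.3101 0.1606] head -10.295587072036067 f [ 0.1747  0.1777 -2.5442] w 0.02306617234633492 q7 -0.6563780402752387 ydown -0.9999998538642266
delta tool mm [  90.7083    0.5497 -240.2063]
```

View pics/s4.png

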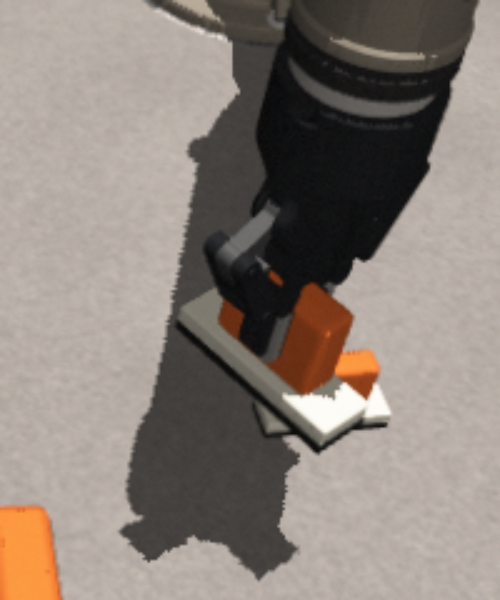

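The block is held level and the reading shows about 2.5–3 N of weight. Next I move it over the blue-tab end.

Emit:
jog_arm(increments=[{"xyz": [4, 0, -10], "twist": -2}, {"xyz": [11, 0, -30], "twist": -5}, {"xyz": [21, 0, -56], "twist": -9}, {"xyz": [32, 0, -84], "twist": -14}, {"xyz": [43, 0, -112], "twist": -18.5}, {"xyz": [54, 0, -140], "twist": -23}, {"xyz": [65, 0, -168], "twist": -27.5}, {"xyz": [75, 0, -196], "twist": -32}, {"xyz": [83, 0, -220], "twist": -35.5}, {"xyz": [88, 0, -234], "twist": -37.5}, {"xyz": [90.5, 0, -240], "twist": -38.5}, {"xyz": [90.5, 0, -240], "twist": -38.5}])

```text
t: 6.55
tcp_pos: [0.5507, 0.0568, 0.1597]
ee_rot: [0.686, 0.171, -0.172, -0.686]
ft_force: [0.7, 1.1, -3.1]
width: 0.0235
```

Emit:
jog_arm(increments=[{"xyz": [0, 0, 0], "twist": 0}, {"xyz": [0, 0, 0], "twist": 0}, {"xyz": [0, 0, 0], "twist": 0}])

```text
t: 6.85
tcp_pos: [0.5508, 0.059, 0.1602]
ee_rot: [-0.685, -0.173, 0.173, 0.686]
ft_force: [-0.6, 0.5, -2.1]
width: 0.0234
```

```bash
python3 - <<'E'
from st import *
from h import *
s,M=st()
im=viewer.grab_frame("scene")[:,:,::-1].copy();top=viewer.grab_frame("top")[:,:,::-1].copy()
cv2.imwrite("pics/s5.png",np.hstack([cv2.resize(im[130:330,240:440],None,fx=2,fy=2),cv2.resize(top[150:350,220:420],None,fx=2,fy=2)]))
a=np.radians(28.2);d=np.array([np.cos(a),np.sin(a),0])
tgt=np.array([.5106,.0358,.160])+.046*d
print('delta tool mm',M.T@(tgt-s['tcp_pos'])*1000)
E
```

```text
t 6.85 tcp [0.5508 0.059  0.1602] head 28.304189355729914 f [-0.6142  0.5079 -2.0524] w 0.023421604087756523 q7 0.42999895594538834 ydown -0.9999998826392654
delta tool mm [-0.3501  0.1728 -1.4613]
```

View pics/s5.png

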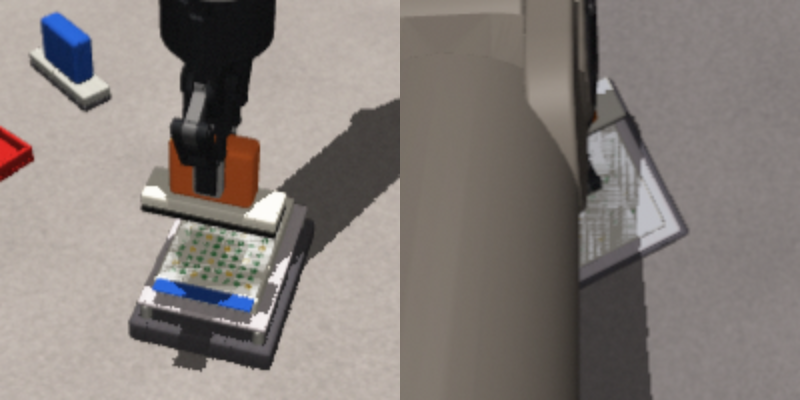

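The block is square over the plate near the tab, with the tab visible at crop (205,295). I'll descend to just above the film, then press in small steps while reading force.

Emit:
jog_arm(increments=[{"xyz": [0, 4, -1], "twist": 0}, {"xyz": [0, 14, -1], "twist": 0}, {"xyz": [0, 27, -1], "twist": 0}, {"xyz": [0, 40, -1], "twist": 0}, {"xyz": [0, 51, -1], "twist": 0}, {"xyz": [0, 59, -1], "twist": 0}, {"xyz": [0, 63, -1], "twist": 0}, {"xyz": [0, 65, -1], "twist": 0}, {"xyz": [0, 65, -1], "twist": 0}, {"xyz": [0, 65, -1], "twist": 0}])

```text
t: 7.95
tcp_pos: [0.5519, 0.0569, 0.0958]
ee_rot: [-0.686, -0.173, 0.172, 0.686]
ft_force: [-0.3, -0.5, -3.0]
width: 0.0235
```

```bash
python3 - <<'E'
from st import *
from h import *
s,M=st()
im=viewer.grab_frame("scene")[:,:,::-1].copy()
cv2.imwrite("pics/s6.png",cv2.resize(im[150:330,270:430],None,fx=3.3,fy=3.3))
E
```

```text
t 7.95 tcp [0.5519 0.0569 0.0958] head 28.200788816691244 f [-0.2726 -0.4852 -2.9699] w 0.023549734661320373 q7 0.46590730342282677 ydown -0.9999993329103739
```

View pics/s6.png

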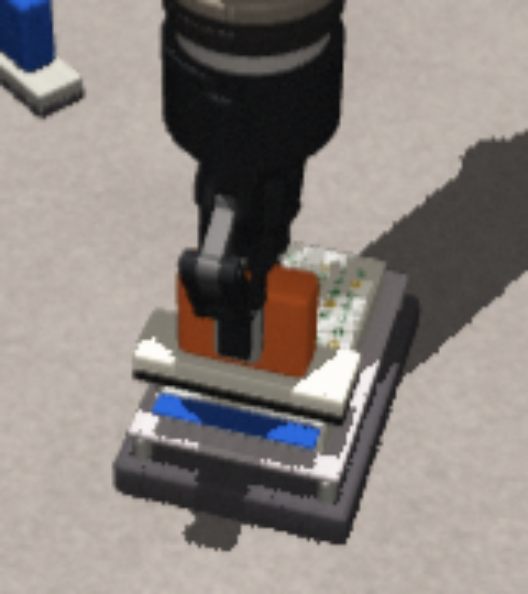

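Emit:
jog_arm(increments=[{"xyz": [0, 2, 0], "twist": 0}, {"xyz": [0, 4, 0], "twist": 0}, {"xyz": [0, 6, 0], "twist": 0}, {"xyz": [0, 7, 0], "twist": 0}, {"xyz": [0, 8, 0], "twist": 0}, {"xyz": [0, 8, 0], "twist": 0}, {"xyz": [0, 8, 0], "twist": 0}])

```text
t: 8.7
tcp_pos: [0.5514, 0.0569, 0.0875]
ee_rot: [-0.686, -0.172, 0.172, 0.686]
ft_force: [-2.0, -0.2, 0.7]
width: 0.0235
```

Emit:
jog_arm(increments=[{"xyz": [0, 0.5, 0], "twist": 0}, {"xyz": [0, 1, 0], "twist": 0}, {"xyz": [0, 1.5, 0], "twist": 0}, {"xyz": [0, 2, 0], "twist": 0}, {"xyz": [0, 2, 0], "twist": 0}, {"xyz": [0, 2, 0], "twist": 0}])

```text
t: 9.3
tcp_pos: [0.5514, 0.0568, 0.0854]
ee_rot: [-0.686, -0.172, 0.172, 0.686]
ft_force: [-0.9, 1.1, 4.1]
width: 0.0237
```

Contact is about 7 N at about 4 mm sink, which agrees with the spring data. One mm deeper, then sweep along −x of the tool with force checks.

Emit:
jog_arm(increments=[{"xyz": [0, 0.5, 0], "twist": 0}, {"xyz": [0, 1, 0], "twist": 0}, {"xyz": [0, 1, 0], "twist": 0}, {"xyz": [0, 1, 0], "twist": 0}, {"xyz": [0, 1, 0], "twist": 0}])

```text
t: 9.8
tcp_pos: [0.5514, 0.0569, 0.0843]
ee_rot: [-0.686, -0.172, 0.172, 0.686]
ft_force: [-2.8, -1.1, 4.6]
width: 0.023
```

Emit:
jog_arm(increments=[{"xyz": [-1, 0, 0], "twist": 0}, {"xyz": [-3, 0, 0], "twist": 0}, {"xyz": [-6, 0, 0], "twist": 0}, {"xyz": [-10, 0, 0], "twist": 0}, {"xyz": [-14, 0, 0], "twist": 0}, {"xyz": [-18, 0, 0], "twist": 0}, {"xyz": [-22, 0, 0], "twist": 0}])

```text
t: 10.5
tcp_pos: [0.5322, 0.0462, 0.0846]
ee_rot: [0.686, 0.173, -0.172, -0.686]
ft_force: [2.5, 2.0, 4.9]
width: 0.023
```

```bash
cat > fr.py <<'E'
from st import *
def fr():
    s,M=st();a=np.radians(208.2);d=s['tcp_pos'][:2]-[.5106,.0358]
    print('film x,y mm',1000*(d@[np.cos(a),np.sin(a)]),1000*(d@[-np.sin(a),np.cos(a)]))
fr()
E
python3 fr.py
```

```text
t 10.5 tcp [0.5322 0.0462 0.0846] head 28.191729476005243 f [2.5142 2.0163 4.9439] w 0.023002595255455668 q7 0.4809459353038274 ydown -0.9999990786399531
film x,y mm -23.975565735775454 1.008786774262539
```

Emit:
jog_arm(increments=[{"xyz": [-4, 0, 0], "twist": 0}, {"xyz": [-8, 0, 0], "twist": 0}, {"xyz": [-12, 0, 0], "twist": 0}, {"xyz": [-16, 0, 0], "twist": 0}, {"xyz": [-20, 0, 0], "twist": 0}, {"xyz": [-24, 0, 0], "twist": 0}])

```text
t: 11.1
tcp_pos: [0.5106, 0.035, 0.0843]
ee_rot: [-0.686, -0.172, 0.172, 0.686]
ft_force: [3.2, 1.7, 4.0]
width: 0.0232
```

```bash
python3 fr.py
```

```text
t 11.1 tcp [0.5106 0.035  0.0843] head 28.208166593178298 f [3.2448 1.7369 4.0284] w 0.023165296241875823 q7 0.49035549832687153 ydown -0.9999999801150683
film x,y mm 0.3762453673724 0.7126415679635998
```

Emit:
jog_arm(increments=[{"xyz": [-4, 0, 0], "twist": 0}, {"xyz": [-8, 0, 0], "twist": 0}, {"xyz": [-12, 0, 0], "twist": 0}, {"xyz": [-16, 0, 0], "twist": 0}, {"xyz": [-20, 0, 0], "twist": 0}, {"xyz": [-24, 0, 0], "twist": 0}])

```text
t: 11.7
tcp_pos: [0.4894, 0.0236, 0.0843]
ee_rot: [-0.686, -0.172, 0.172, 0.686]
ft_force: [2.2, 1.8, 4.8]
width: 0.0232
```

```bash
python3 fr.py; python3 - <<'E'
from h import *
im=viewer.grab_frame("scene")[:,:,::-1].copy()
cv2.imwrite("pics/s7.png",cv2.resize(im[150:330,270:430],None,fx=3.3,fy=3.3))
E
```

```text
t 11.7 tcp [0.4894 0.0236 0.0843] head 28.202580338150668 f [2.2116 1.8386 4.8265] w 0.02323680393467169 q7 0.49977531281383486 ydown -0.9999999926661536
film x,y mm 24.43058239290496 0.7575508471130279
```

View pics/s7.png

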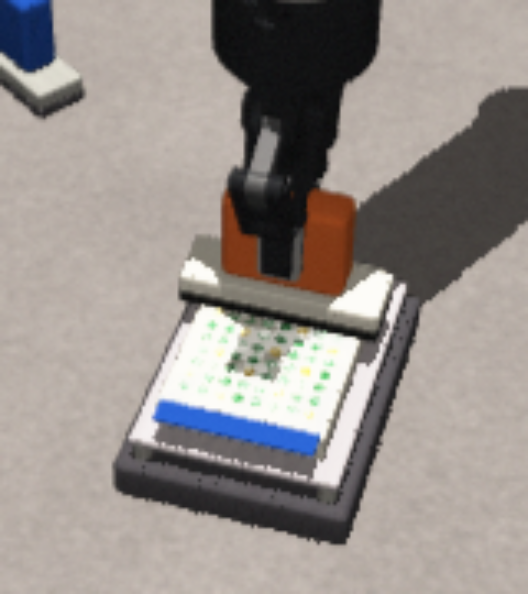

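The block sits flat and square on the film past the middle, with the plate level and sunk. I'm sweeping the last 20 mm.

Emit:
jog_arm(increments=[{"xyz": [-4, 0, 0], "twist": 0}, {"xyz": [-8, 0, 0], "twist": 0}, {"xyz": [-12, 0, 0], "twist": 0}, {"xyz": [-16, 0, 0], "twist": 0}, {"xyz": [-19, 0, 0], "twist": 0}, {"xyz": [-21, 0, 0], "twist": 0}, {"xyz": [-21, 0, 0], "twist": 0}, {"xyz": [-21, 0, 0], "twist": 0}, {"xyz": [-21, 0, 0], "twist": 0}])

```text
t: 12.65
tcp_pos: [0.4707, 0.0135, 0.0841]
ee_rot: [0.686, 0.172, -0.173, -0.686]
ft_force: [1.5, -0.0, 4.8]
width: 0.0231
```

```bash
python3 fr.py
```

```text
t 12.65 tcp [0.4707 0.0135 0.0841] head 28.197425662257395 f [ 1.4539 -0.008   4.8013] w 0.023086815125942815 q7 0.5078206274061345 ydown -0.9999992127388089
film x,y mm 45.688984222315504 0.7582021955199951
```

The end is reached at +45.7 mm with about 7.5 N of contact. Lifting.

Emit:
jog_arm(increments=[{"xyz": [0, -3, 0], "twist": 0}, {"xyz": [0, -9, 0], "twist": 0}, {"xyz": [0, -18, 0], "twist": 0}, {"xyz": [0, -30, 0], "twist": 0}, {"xyz": [0, -44, 0], "twist": 0}, {"xyz": [0, -57, 0], "twist": 0}, {"xyz": [0, -67, 0], "twist": 0}, {"xyz": [0, -74, 0], "twist": 0}, {"xyz": [0, -76, 0], "twist": 0}, {"xyz": [0, -76, 0], "twist": 0}])

```text
t: 13.65
tcp_pos: [0.471, 0.0138, 0.1604]
ee_rot: [-0.686, -0.172, 0.172, 0.686]
ft_force: [1.1, -0.4, -2.6]
width: 0.0231
```

```bash
python3 - <<'E'
from st import *
s,M=st()
print(M.T@(np.array([.595,-.297,.16])-s['tcp_pos'])*1000)
E
```

```text
t 13.65 tcp [0.471  0.0138 0.1604] head 28.20573901717272 f [ 1.1481 -0.4498 -2.5672] w 0.02311564755053543 q7 0.44791094579864904 ydown -0.9999999900690217
[ -37.6486    0.3184 -332.4925]
```

Emit:
jog_arm(increments=[{"xyz": [-1, 0, -10], "twist": 1}, {"xyz": [-4, 0, -34], "twist": 3}, {"xyz": [-8, 0, -68], "twist": 6}, {"xyz": [-12, 0, -106], "twist": 9}, {"xyz": [-16, 0, -144], "twist": 12}, {"xyz": [-21, 0, -182], "twist": 15}, {"xyz": [-25, 0, -220], "twist": 18}, {"xyz": [-29, 0, -258], "twist": 21}, {"xyz": [-33, 0, -292], "twist": 24}, {"xyz": [-36, 0, -316], "twist": 25.5}, {"xyz": [-37.5, 0, -329], "twist": 26}, {"xyz": [-38, 0, -332], "twist": 26}])

```text
t: 14.85
tcp_pos: [0.594, -0.2987, 0.1594]
ee_rot: [0.707, 0.012, -0.013, -0.707]
ft_force: [-0.9, 0.3, -2.3]
width: 0.0232
```

Emit:
jog_arm(increments=[{"xyz": [0, 0, 0], "twist": 0}, {"xyz": [0, 0, 0], "twist": 0}, {"xyz": [0, 0, 0], "twist": 0}])

```text
t: 15.15
tcp_pos: [0.5947, -0.2949, 0.1602]
ee_rot: [-0.706, -0.014, 0.014, 0.707]
ft_force: [0.6, -0.3, -3.0]
width: 0.0233
```

Emit:
jog_arm(increments=[{"xyz": [0, 4, 0], "twist": 0}, {"xyz": [0, 12, 0], "twist": 0}, {"xyz": [0, 24, 0], "twist": 0}, {"xyz": [0, 38, 0], "twist": 0}, {"xyz": [0, 52, 0], "twist": 0}, {"xyz": [0, 66, 0], "twist": 0}, {"xyz": [0, 80, 0], "twist": 0}, {"xyz": [0, 92, 0], "twist": 0}, {"xyz": [0, 102, 0], "twist": 0}, {"xyz": [0, 108, 0], "twist": 0}, {"xyz": [0, 110, 0], "twist": 0}, {"xyz": [0, 110, 0], "twist": 0}])

```text
t: 16.35
tcp_pos: [0.5947, -0.2968, 0.0503]
ee_rot: [0.707, 0.014, -0.013, -0.707]
ft_force: [1.0, 0.1, -2.6]
width: 0.0233
```

```bash
python3 - <<'E'
from st import *
from h import *
s,M=st()
im=viewer.grab_frame("scene")[:,:,::-1].copy()
cv2.imwrite("pics/s8.png",cv2.resize(im[60:260,100:320],None,fx=3,fy=3))
E
```

```text
t 16.35 tcp [ 0.5947 -0.2968  0.0503] head 2.2004755243123673 f [ 0.9569  0.0927 -2.6152] w 0.023282582854340417 q7 0.731667534030638 ydown -0.9999999713515487
```

View pics/s8.png

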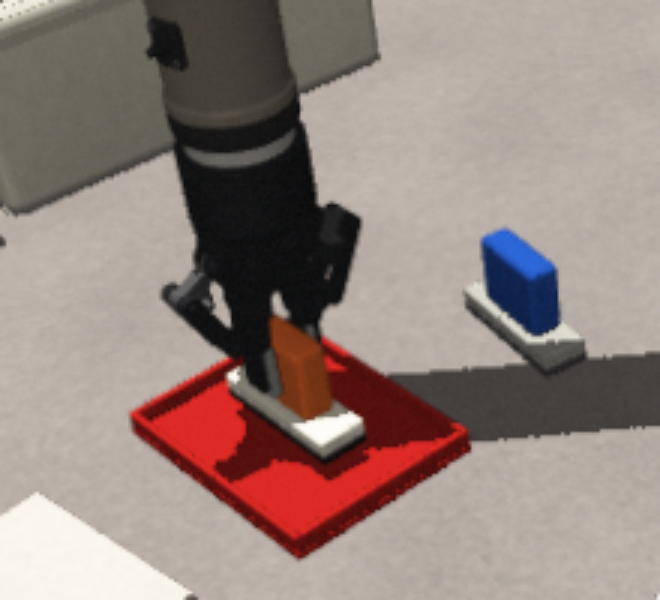

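The block hovers level inside the tray with its bottom about 20 mm up, and the magnet is untouched. I'm lowering it gently by about 15 mm until contact.

Emit:
jog_arm(increments=[{"xyz": [0, 3, 0], "twist": 0}, {"xyz": [0, 6, 0], "twist": 0}, {"xyz": [0, 9, 0], "twist": 0}, {"xyz": [0, 11, 0], "twist": 0}, {"xyz": [0, 12.5, 0], "twist": 0}, {"xyz": [0, 13.5, 0], "twist": 0}, {"xyz": [0, 14, 0], "twist": 0}, {"xyz": [0, 14, 0], "twist": 0}])

```text
t: 17.2
tcp_pos: [0.5946, -0.2967, 0.0362]
ee_rot: [-0.707, -0.014, 0.014, 0.707]
ft_force: [-0.9, 0.8, -1.7]
width: 0.0231
```

Emit:
jog_arm(increments=[{"xyz": [0, 0.5, 0], "twist": 0}, {"xyz": [0, 1, 0], "twist": 0}, {"xyz": [0, 1, 0], "twist": 0}, {"xyz": [0, 1, 0], "twist": 0}])

```text
t: 17.6
tcp_pos: [0.5947, -0.2968, 0.0355]
ee_rot: [-0.707, -0.014, 0.013, 0.707]
ft_force: [-0.7, 0.7, -0.5]
width: 0.0235
```

Emit:
jog_arm(increments=[{"xyz": [0, 0.3, 0], "twist": 0}, {"xyz": [0, 0.6, 0], "twist": 0}, {"xyz": [0, 0.6, 0], "twist": 0}, {"xyz": [0, 0.6, 0], "twist": 0}])

```text
t: 18.0
tcp_pos: [0.5947, -0.2967, 0.0354]
ee_rot: [-0.707, -0.014, 0.013, 0.707]
ft_force: [-2.7, 2.3, 5.0]
width: 0.0232
```

Contact is confirmed, with fz going from −2.6 to +5.0. Opening the hand. The pads draw back as they open and the tray walls are far enough away.

Emit:
jog_arm(increments=[{"xyz": [0, 0, 0], "twist": 0}, {"xyz": [0, 0, 0], "twist": 0}, {"xyz": [0, 0, 0], "twist": 0}, {"xyz": [0, 0, 0], "twist": 0}, {"xyz": [0, 0, 0], "twist": 0}, {"xyz": [0, 0, 0], "twist": 0}, {"xyz": [0, 0, 0], "twist": 0}, {"xyz": [0, 0, 0], "twist": 0}, {"xyz": [0, 0, 0], "twist": 0}, {"xyz": [0, 0, 0], "twist": 0}], hand=-1)

```text
t: 19.0
tcp_pos: [0.5946, -0.2967, 0.0347]
ee_rot: [-0.707, -0.014, 0.014, 0.707]
ft_force: [-0.1, 0.1, -0.2]
width: 0.0851
```

Emit:
jog_arm(increments=[{"xyz": [0, -4, 0], "twist": 0}, {"xyz": [0, -12, 0], "twist": 0}, {"xyz": [0, -26, 0], "twist": 0}, {"xyz": [0, -44, 0], "twist": 0}, {"xyz": [0, -64, 0], "twist": 0}, {"xyz": [0, -84, 0], "twist": 0}, {"xyz": [0, -104, 0], "twist": 0}, {"xyz": [0, -124, 0], "twist": 0}, {"xyz": [0, -140, 0], "twist": 0}, {"xyz": [0, -148, 0], "twist": 0}, {"xyz": [0, -150, 0], "twist": 0}, {"xyz": [0, -150, 0], "twist": 0}])

```text
t: 20.2
tcp_pos: [0.5945, -0.2966, 0.1845]
ee_rot: [-0.707, -0.014, 0.014, 0.707]
ft_force: [0.6, 0.1, 0.1]
width: 0.0854
```

```bash
python3 - <<'E'
from st import *
from h import *
s,M=st()
im=viewer.grab_frame("scene")[:,:,::-1].copy()
cv2.imwrite("pics/s9.png",im)
E
```

```text
t 20.2 tcp [ 0.5945 -0.2966  0.1845] head 2.205274836137731 f [0.5671 0.0829 0.0973] w 0.08539781625398421 q7 0.6700438898729212 ydown -0.9999998932677238
```

View pics/s9.png

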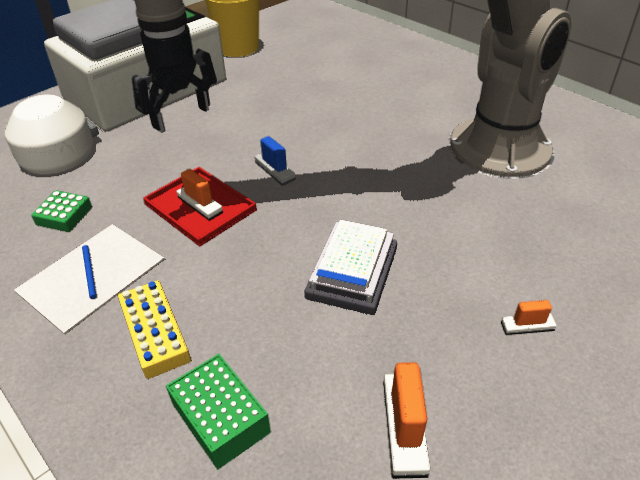

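The block stands upright in the middle of the tray at (199,193), the magnet at (273,158) has not moved, and the gripper is clear. Handing in.

```bash
python3 -c "
from rig import order
print(order.job_done())"
```

```text
the job is handed in; nothing more can be done
None
```

I swept the sealing block across the film, set it down in the red tray, let go and handed the job in at about 20 s. No verdict was reported.

- **Sweep:** I used the middle-sized orange block. It ran from −46 mm to +46 mm about the film's middle, about 1 mm off centre, square to within about 1° by my measurement. I read the contact as about 7 to 7.5 N throughout, with the bed sunk about 5 mm, well short of its stop.
- **Tray:** The block touched down gently in the centre of the tray, peaking at about 8 N just before release. The last picture shows it upright, the gripper open and clear at near zero force, and the blue-gripped block where it was.
- **Checks that disagreed:** Heights from the two cameras came out up to 4 mm lower than the text (grip top 66 mm against 70 mm). The block met the film and tray floor within about 1 mm of the heights the text implies. The blue tab's outer edge measured about 11 mm past the plate's 127 mm length, so I took the film's middle from the opposite end.

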